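# Put the wrench sockets back in their organiser modules by size

### The arm

A 7-joint arm with a two-finger parallel gripper is mounted at the origin on a cart in front of the work surface, level with it; the furniture and walls round the work are solid. World frame = base frame: x ahead of the robot, y to its left, z up, the work surface at z = 0. Lengths are in m, angles in rad, forces in N, time in s.
With the tool pointing down it reaches from about 0.4 to 0.875 m from the base axis. Payload 19.3 kg.
Tool frame: the origin (TCP) lies midway between the tips of the shut fingers; the grasp point (between the pads) lies 19 mm behind it; z points along the fingers, y is the line along which they close (so a half turn about z gives the same grasp; the last joint's range is limited). The gripper opens to 85 mm and grips with 20 to 120 N. Pads are 22 mm wide; open, the fingers measure 114 mm over their backs; the gripper's body (76 mm by 85 mm) begins 54 mm behind the grasp point. The pads swing forward as they close: fully open they stand 13 mm farther back than shut.
Start: joints at [1.14, 0.521, -0.036, 1.599, 0.021, 1.021, -0.113], TCP at [0.221, -0.585, 0.231] pointing down, gripper open.
Joint ranges: [-2.91, 2.91], [-0.3, 2.13], [-1.5, 1.42], [0.17, 2.43], [-1.26, 4.41], [0.16, 1.93], [-2.52, 2.52]. Speed limits (rad/s): [1.89, 1.89, 2.39, 2.39, 3.01, 3.01, 3.01].

### API

Orientations are given as a unit quaternion [w, x, y, z].
In Python, from workcell import r, vision, order gives the robot as it stands.
- The arm moves only by the tool servo_tool, never from a script. Its argument "series" is one flat list of numbers, 7 for each row, row after row: the opening, from 0 (shut) to 1 (fully open), then the shift along the tool's x, y, z in cm, then the turn, a rotation vector about the tool's x, y, z in rad. In form: [hand, x, y, z, ax, ay, az, hand, x, y, z, ax, ay, az, ...]. A call has exactly 8 rows; each row is the pose to reach, as a shift and turn from the pose commanded when the call began, along the tool's axes at that moment; what a row does not reach only later rows make up. A row lasts 1/8 s, in which the tool goes at most 62.5 mm and 10.7 degrees, less where a joint would pass 70% of its speed; a pose out of reach is approached as far as the arm can. A call with a gripper value outside its range is refused whole. The fingers move at their own pace and stop on an object; "grip_force" is the grip in N (left out, the last holds). Time passes only in rows, so rows that repeat a pose let the fingers close, or fill a call up. It gives the time, the measured TCP pose, the force, the opening and the grip force at its end, in the units of the state.
- r.get_obs(): the state, without advancing time (a new reading comes with each control period).
- vision.camera(name): name is "scene" or "top" or "wrist"; returns the picture (400x640x3 uint8, red, green, blue); there is no depth.
- vision.camera_model(name): a dict with "camera_matrix" (3x3 intrinsics, pixels), "k1" (the pictures are not rectified: a ray, as slopes to the right and down, at radius r is drawn at 1 + k1 r^2 times it, then the intrinsics apply), "R" (3x3) and "t" (3): a world point X has camera coordinates R X + t; the wrist camera has in their place "tool_from_camera" (4x4, takes a point from camera to tool coordinates, whose origin is the TCP and whose axes are the flange's). Camera axes: x right, y down, z forward; pixel columns grow to the right and rows downward; lengths in m; the calibration is good to about 2 mm. A picture is of the moment at which its call begins: read the wrist's pose just before it. camera_model takes no time and is no camera call.
- order.hand_in(): hands the job in; it is judged then, once.
The state is a dict: "time": time; "joint_positions": joint angles; "qd": joint speeds; "effort": joint torques, N m; "tcp_pos": TCP position; "eef_rot": TCP orientation; "force": force on the tool from outside, world axes, zero at the start; "torque": the same for the moment, N m; "grip_width": opening from 0.0 (shut) to 1.0 (fully open); "gripper_force": force on a finger pad.
Only numpy, scipy, OpenCV 4.12 (cv2) and the standard library are available. Lean on these libraries where they do the work, as an engineer would, in place of code of your own. Each camera call takes 0.05 s, during which the arm holds its last target. There are 200 camera calls.

### The job

Put the four steel wrench sockets away in the four black organiser modules, one to each by size: the smallest socket in the module with the smallest well, and so on up to the largest in the largest. Leave each one standing upright on the floor of its well, hex opening up as it stands now, and do not shift the battery or the tape measure that stand among them.

Things in the scene. Friction and masses are not known exactly. Their poses are not given: they have to be found in the camera images.
- socket_a: the smallest of four plain steel wrench sockets: upright cylinder, 24 mm outside diameter, 44 mm high, standing hex opening up (grip it round the outside; the opening is not for a finger). Origin at the centre of its underside, z up along its axis. 90 g, give or take a quarter
- socket_b: the second smallest of four plain steel wrench sockets: upright cylinder, 32 mm outside diameter, 48 mm high, standing hex opening up (grip it round the outside; the opening is not for a finger). Origin at the centre of its underside, z up along its axis. 150 g, give or take a quarter
- socket_c: the second largest of four plain steel wrench sockets: upright cylinder, 40 mm outside diameter, 52 mm high, standing hex opening up (grip it round the outside; the opening is not for a finger). Origin at the centre of its underside, z up along its axis. 220 g, give or take a quarter
- socket_d: the largest of four plain steel wrench sockets: upright cylinder, 50 mm outside diameter, 56 mm high, standing hex opening up (grip it round the outside; the opening is not for a finger). Origin at the centre of its underside, z up along its axis. 340 g, give or take a quarter
- module_a: the smallest of four black square organiser modules fixed to the bench: 52 x 52 mm, 16 mm high, with one round flat-bottomed well in the middle, 40 mm in diameter and 10 mm deep (its floor, a cork disc, lies 6 mm above the bench), 8 mm wider all round than the 24 mm socket that belongs in it. Origin at the centre of its underside, x and y along its sides
- module_b: the second smallest of four black square organiser modules fixed to the bench: 60 x 60 mm, 16 mm high, with one round flat-bottomed well in the middle, 48 mm in diameter and 10 mm deep (its floor, a cork disc, lies 6 mm above the bench), 8 mm wider all round than the 32 mm socket that belongs in it. Origin at the centre of its underside, x and y along its sides
- module_c: the second largest of four black square organiser modules fixed to the bench: 68 x 68 mm, 16 mm high, with one round flat-bottomed well in the middle, 56 mm in diameter and 10 mm deep (its floor, a cork disc, lies 6 mm above the bench), 8 mm wider all round than the 40 mm socket that belongs in it. Origin at the centre of its underside, x and y along its sides
- module_d: the largest of four black square organiser modules fixed to the bench: 78 x 78 mm, 16 mm high, with one round flat-bottomed well in the middle, 66 mm in diameter and 10 mm deep (its floor, a cork disc, lies 6 mm above the bench), 8 mm wider all round than the 50 mm socket that belongs in it. Origin at the centre of its underside, x and y along its sides
- battery: bystander, a black tool battery with a red band, 56 x 76 mm and 54 mm high, loose among the sockets; not to be moved. Origin at the centre of its underside, its long side along its y
- tape_measure: bystander, a yellow and black tape measure, 34 x 76 mm and 62 mm high, loose among the sockets; not to be moved. Origin at the centre of its underside, its long side along its y
Mind the look-alikes: they are no part of the job. Leave any orange look-alike of the socket_a alone.

How it is judged:
At the end, for the whole second after the job is handed in: Each of the four sockets stands upright (within 0.1 rad, hex end up) and at rest on the floor of the well of its own size (underside 3 to 8.5 mm above the bench, axis within 11 mm of the module's centre) (horizontal distance between socket_a and module_a below 0.011 m and z of socket_a in the frame of module_a between 0.003 and 0.0085 m and angle between each of socket_a, socket_b, socket_c, socket_d's own z axis and vertical below 0.1 rad and linear speed of each of socket_a, socket_b, socket_c, socket_d below 0.02 m/s and horizontal distance between socket_b and module_b below 0.011 m and z of socket_b in the frame of module_b between 0.003 and 0.0085 m and horizontal distance between socket_c and module_c below 0.011 m and z of socket_c in the frame of module_c between 0.003 and 0.0085 m and horizontal distance between socket_d and module_d below 0.011 m and z of socket_d in the frame of module_d between 0.003 and 0.0085 m); the robot touches nothing.
It fails at once if the battery is shifted by more than 25 mm (distance of battery from where it was at the start of the episode above 0.025 m).
It fails at once if the tape measure is shifted by more than 25 mm (distance of tape_measure from where it was at the start of the episode above 0.025 m).
It also fails if it takes over 128 s, if anything falls off the work surface, if the arm or the gripper's body presses on something with over 40 N, if the wrist force passes 120 N, or if a joint passes its speed limit or range.

## Working session

There is one attempt and no reset: what is moved stays moved. The work goes in short steps, Python scripts to look and compute and a tool call to move; the robot and the scene stay as the last step left them, time stands still between calls to the robot, and variables do not carry over. Pictures are saved under pics/ and viewed, at most 14 in all, crops included, and the job is handed in when it is done.

Besides the shell and the picture viewer there is one more tool, called after "Request:" by a JSON object that holds its "name" and its "arguments". servo_tool: Moves the arm, as the interface text tells. Its arguments: {"type":"object","properties":{"series":{"type":"array"},"grip_force":{"type":"number"}},"required":["series"]}

```bash
mkdir -p pics; python3 - <<'E'
from workcell import r, vision, order
import cv2
for n in("top","scene"):
    cv2.imwrite(f"pics/{n}0.png",vision.camera(n)[:,:,::-1]); m=vision.camera_model(n); print(n,m)
print(vision.camera_model("wrist")); print(r.get_obs())
E
```

```text
top {'camera_matrix': array([[491.68080265,   0.        , 318.7685325 ],
       [  0.        , 491.68080265, 190.76742112],
       [  0.        ,   0.        ,   1.        ]]), 'k1': 0.045557002296835215, 'R': array([[ 2.48520352e-02, -9.99687096e-01,  2.84379866e-03],
       [-9.95685522e-01, -2.50067549e-02, -8.93588470e-02],
       [ 8.94020004e-02, -6.10779940e-04, -9.95995436e-01]]), 't': array([0.06844652, 0.56237652, 1.26445644])}
scene {'camera_matrix': array([[437.18858146,   0.        , 318.91426877],
       [  0.        , 437.18858146, 204.71038531],
       [  0.        ,   0.        ,   1.        ]]), 'k1': -0.04713395005295015, 'R': array([[ 0.79223446, -0.61000441, -0.01609944],
       [-0.25980199, -0.31330673, -0.91342313],
       [ 0.55214807,  0.72782794, -0.40669275]]), 't': array([-0.39691365,  0.22264547,  0.51935895])}
{'camera_matrix': array([[304.32108942,   0.        , 321.06370721],
       [  0.        , 304.32108942, 200.25071338],
       [  0.        ,   0.        ,   1.        ]]), 'k1': -0.05357203085454804, 'tool_from_camera': array([[-8.60484529e-04, -
[... 359 characters left out ...]
13983586,  0.52198159, -0.03634177,  1.59992436,  0.02119275,
        1.02110273, -0.1128371 ]), 'qd': array([-1.36229147e-04, -2.21542732e-03,  4.16142068e-04, -1.59022964e-03,
        1.08403982e-03, -6.13833677e-05, -8.14103210e-04]), 'effort': array([ 3.16405778e-03, -9.28496933e+01,  1.98331341e+00, -3.70533693e+01,
        1.81283260e-02,  5.40891459e-03, -1.16874767e-04]), 'tcp_pos': array([ 0.22049123, -0.58450118,  0.23077572]), 'eef_rot': array([-5.01316764e-04,  9.83778998e-01,  1.79383994e-01, -1.21043034e-04]), 'force': array([-0.22102585,  0.24794754, -0.21354355]), 'torque': array([-0.02056619,  0.01098354,  0.03269238]), 'gripper_force': 0.0, 'grip_width': 0.9981461062594108}
```

View pics/top0.png

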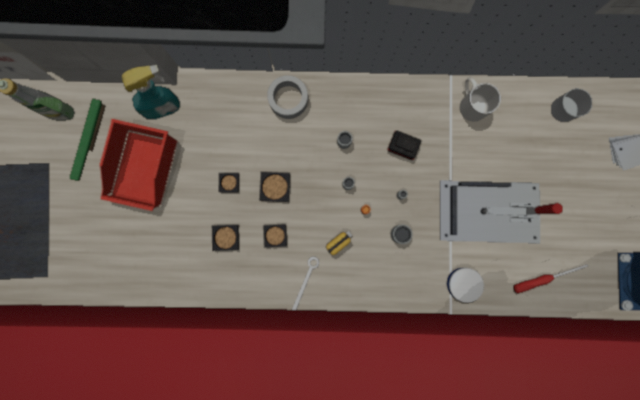

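View pics/scene0.png

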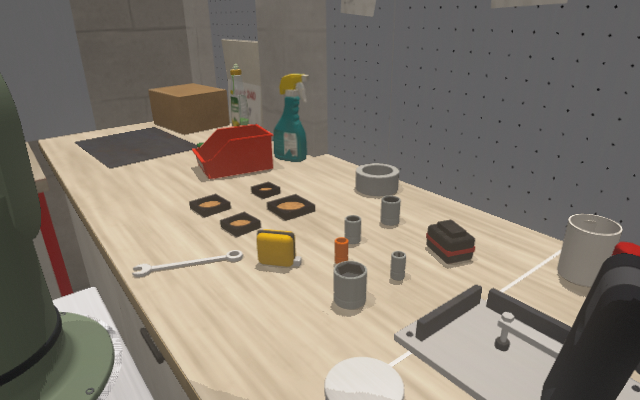

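The top view shows:
- **Modules:** a (229,183), b (275,236), c (226,238), d (275,187), going by their outline sizes.
- **Sockets:** a (402,195), b (349,184), c (345,140), d (401,235).
- **Look-alike:** only the orange one at (366,210), so I'll leave it. Socket_a is the small grey steel one at (402,195).
- **Bystanders:** battery at (404,146), tape measure at (339,243).

Next I'll measure these and confirm in one crop.

```bash
cat >h.py <<'E'
import numpy as np, cv2
from workcell import r, vision, order
from scipy.spatial.transform import Rotation as Ro
def pose():
    o=r.get_obs(); q=o["eef_rot"]; return np.array(o["tcp_pos"]),Ro.from_quat([q[1],q[2],q[3],q[0]])
def ray(n,uv,z,P=None):
    m=vision.camera_model(n); K=m["camera_matrix"]
    d=(np.array(uv,float)-K[:2,2])/K[0,0]; s=d.copy()
    for _ in range(20): s=d/(1+m["k1"]*(s@s))
    v=np.array([*s,1.])
    if n=="wrist":
        p,R=P; T=m["tool_from_camera"]; v=R.apply(T[:3,:3]@v); c=p+R.apply(T[:3,3])
    else: v=m["R"].T@v; c=-m["R"].T@m["t"]
    return c+v*(z-c[2])/v[2]
def project(n,X,P=None):
    m=vision.camera_model(n); K=m["camera_matrix"]
    if n=="wrist":
        p,R=P; T=m["tool_from_camera"]; c=T[:3,:3].T@(R.inv().apply(np.array(X)-p)-T[:3,3])
    else: c=m["R"]@np.array(X)+m["t"]
    s=c[:2]/c[2]; return K[:2,2]+K[0,0]*s*(1+m["k1"]*(s@s))
def go(xyz,yaw):
    "shift (cm, tool axes), turn about tool z, from the measured pose"
    p,R=pose(); x=R.as_matrix()[:,0]; y0=np.arctan2(x[1],x[0])
    Rt=Ro.from_matrix([[np.cos(yaw),np.sin(yaw),0],[np.sin(yaw),-np.cos(yaw),0],[0,0,-1]])
    print("now",p.round(4),"yaw",y0.round(3),"shift cm",(R.inv().apply(np.array(xyz)-p)*100).round(2),"turn",(R.inv()*Rt).as_rotvec().round(3))
E
python3 - <<'E'
from h import *
im=vision.camera("top"); hsv=cv2.cvtColor(im,cv2.COLOR_RGB2HSV)
x0,y0=200,115; c=im[y0:265,x0:440]; h=hsv[y0:265,x0:440]
big=cv2.resize(c[:,:,::-1],None,fx=3.3,fy=3.3,interpolation=cv2.INTER_CUBIC)
def blobs(name,mask,z,mn):
    cs,_=cv2.findContours(mask.astype(np.uint8),cv2.RETR_EXTERNAL,cv2.CHAIN_APPROX_NONE)
    for k in cs:
        if cv2.contourArea(k)<mn: continue
        (u,v),(w,hh),a=cv2.minAreaRect(k); X=ray("top",(u+x0,v+y0),z)
        print(name,(round(u+x0,1),round(v+y0,1)),"wh",round(w,1),round(hh,1),"ang",round(a),"area",cv2.contourArea(k),X.round(4))
        cv2.drawContours(big,[(k*3.3+1.6).astype(int)],-1,(0,255,0) if name=='dark' else (255,0,255),1)
blobs("dark",h[:,:,2]<80,.016,30)
blobs("grey",(h[:,:,1]<45)&(h[:,:,2]<175),.048,20)
blobs("cork",(h[:,:,1]>105)&(h[:,:,2]>90),.006,20)
cv2.imwrite("pics/crop.png",big)
E
```

```text
dark (338.0, 243.4) wh 2.4 24.8 ang 52 area 32.0 [0.4245 0.0287 0.016 ]
dark (402.5, 234.0) wh 16.0 15.0 ang 90 area 186.5 [ 0.4532 -0.1395  0.016 ]
dark (225.0, 237.5) wh 25.0 26.0 ang 90 area 637.5 [0.4326 0.3243 0.016 ]
dark (275.0, 235.5) wh 23.0 22.0 ang 90 area 464.5 [0.4409 0.1941 0.016 ]
dark (347.8, 183.6) wh 8.4 11.4 ang 11 area 53.0 [0.5824 0.0062 0.016 ]
dark (228.5, 182.5) wh 19.0 19.0 ang 90 area 359.0 [0.5772 0.3212 0.016 ]
dark (274.5, 187.0) wh 30.0 29.0 ang 90 area 809.5 [0.5684 0.1996 0.016 ]
dark (344.5, 137.5) wh 11.0 11.0 ang 90 area 95.0 [0.7056 0.0174 0.016 ]
dark (404.1, 145.5) wh 29.2 23.2 ang 22 area 620.5 [ 0.6878 -0.1414  0.016 ]
dark (288.0, 116.5) wh 3.0 22.0 ang 90 area 43.0 [0.7585 0.1697 0.016 ]
grey (319.5, 189.5) wh 149.0 239.0 ang 90 area 35611.0 [0.5618 0.0807 0.048 ]
cork (340.5, 246.1) wh 5.2 23.4 ang 51 area 98.0 [0.4173 0.0216 0.006 ]
cork (335.6, 240.1) wh 5.6 23.6 ang 51 area 106.5 [0.4327 0.0349 0.006 ]
cork (275.0, 235.5) wh 17.0 16.0 ang 90 area 210.0 [0.4409 0.1949 0.006 ]
cork (225.0, 237.0) wh 20.0 18.0 ang 90 area 294.0 [0.4338 0.3262 0.006 ]
cork (365.5, 209.5) wh 8.5 8.5 ang 45 area 55.0 [ 0.5155 -0.0427  0.006 ]
cork (228.5, 182.5) wh 13.0 13.0 ang 90 area 131.0 [0.5782 0.3231 0.006 ]
cork (274.3, 186.8) wh 22.6 23.3 ang 45 area 415.0 [0.57   0.2012 0.006 ]
```

View pics/crop.png

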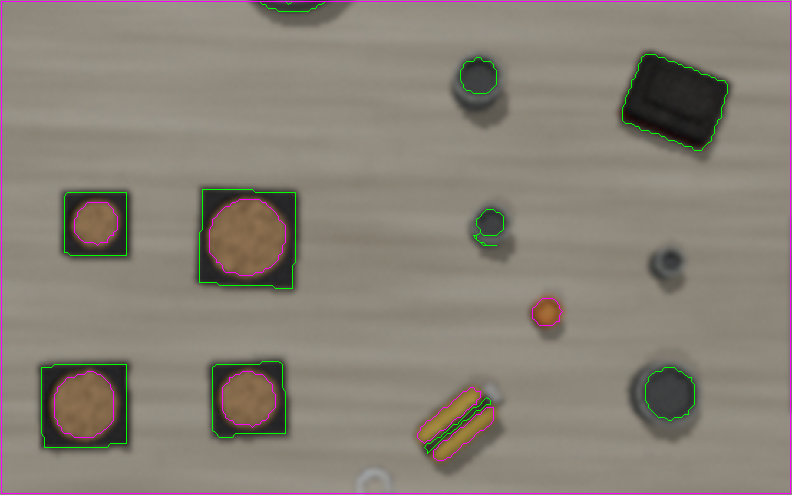

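The crop confirms that the steel socket_a is the small grey one at about (403,194). The orange one at (365,209) is the look-alike. The green and magenta outlines follow the modules cleanly. Next I'll work out the socket positions and the first hover.

```bash
python3 - <<'E'
from h import *
for n,uv,z in [("a",(403.3,194.1),.044),("b",(348.5,182.6),.048),("c",(344.8,138),.052),("d",(402.7,234.1),.056),("bat",(404.1,145.5),.054),("tape",(338.5,243.2),.062)]:
    X=ray("top",uv,z); print(n,X.round(4),"scene px",project("scene",X).round(0))
X=ray("top",(403.3,194.1),.044); go([X[0],X[1],.13],0)
E
```

```text
a [ 0.5556 -0.1358  0.044 ] scene px [396. 254.]
b [0.5815 0.0063 0.048 ] scene px [350. 218.]
c [0.697  0.0185 0.052 ] scene px [389. 199.]
d [ 0.4527 -0.1331  0.056 ] scene px [347. 269.]
bat [ 0.6807 -0.1348  0.054 ] scene px [445. 226.]
tape [0.4257 0.0294 0.062 ] scene px [273. 232.]
now [ 0.2205 -0.5845  0.2309] yaw 0.361 shift cm [ 47.2  -30.15  10.11] turn [-0.001  0.     0.361]
```

Request:
{"name": "servo_tool", "arguments": {"series": [1, 3, -2, -2, 0, 0, 0.03, 1, 8, -5, -3, 0, 0, 0.1, 1, 13, -8, -3, 0, 0, 0.15, 1, 18.5, -11.5, -3, 0, 0, 0.2, 1, 24, -15, -3, 0, 0, 0.25, 1, 29.5, -18.5, -3, 0, 0, 0.3, 1, 34.5, -22, -3, 0, 0, 0.36, 1, 38, -24.2, -3, 0, 0, 0.361], "grip_force": 40}}

```text
time: 1.15
tcp_pos: [0.4918, -0.2217, 0.2613]
eef_rot: [-0.0, 1.0, 0.0, 0.0]
force: [0.7, -0.8, -0.4]
grip_width: 1.0
gripper_force: 0.0
```

```bash
python3 -c "
from h import *
go([.5556,-.1358,.13],0)"
```

```text
now [ 0.4918 -0.2217  0.2613] yaw 0.0 shift cm [ 6.38 -8.58 13.13] turn [-0. -0.  0.]
```

Request:
{"name": "servo_tool", "arguments": {"series": [1, 1, -1.5, 2, 0, 0, 0, 1, 2.5, -3.5, 4.5, 0, 0, 0, 1, 4, -5.5, 7.5, 0, 0, 0, 1, 5.5, -7.5, 10.5, 0, 0, 0, 1, 6.4, -8.6, 13, 0, 0, 0, 1, 6.4, -8.6, 13.1, 0, 0, 0, 1, 6.4, -8.6, 13.1, 0, 0, 0, 1, 6.4, -8.6, 13.1, 0, 0, 0]}}

```text
time: 2.15
tcp_pos: [0.5549, -0.1391, 0.1314]
eef_rot: [0.0, 1.0, -0.001, 0.001]
force: [-0.3, -0.4, 0.6]
grip_width: 0.999
gripper_force: 0.0
```

```bash
python3 - <<'E'
from h import *
P=pose(); im=vision.camera("wrist"); print(P[0])
for X in [(.5556,-.1358,.044),(.4527,-.1331,.056),(.6807,-.1348,.054)]:
    u=project("wrist",X,P); print(u.round(1)); cv2.circle(im,tuple(int(round(q)) for q in u),2,(255,0,0),1)
cv2.imwrite("pics/w1.png",im[:,:,::-1])
E
```

```text
[ 0.55486969 -0.1391201   0.13144472]
[318.3 204.1]
[315.8 318.2]
[315.8  28.3]
```

View pics/w1.png

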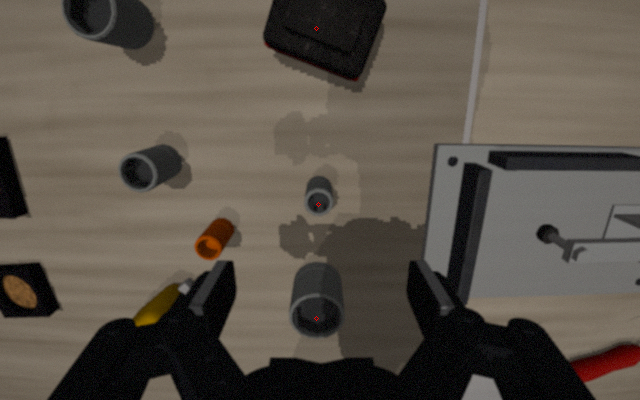

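The wrist view shows socket_a's top at (319,201) and socket_d's at (318,315). Both are within 3 px of the prediction, about 2 mm further in x. I'll go down on socket_a.

```bash
python3 -c "
from h import *
go([.557,-.136,.016],0)"
```

```text
now [ 0.5549 -0.139   0.1314] yaw -0.001 shift cm [ 0.2  -0.31 11.54] turn [ 0.    -0.001 -0.001]
```

Request:
{"name": "servo_tool", "arguments": {"series": [1, 0.1, -0.15, 2, 0, 0, 0, 1, 0.2, -0.3, 4.5, 0, 0, 0, 1, 0.2, -0.3, 7, 0, 0, 0, 1, 0.2, -0.3, 9.5, 0, 0, 0, 1, 0.2, -0.3, 11.2, 0, 0, 0, 1, 0.2, -0.3, 11.5, 0, 0, 0, 1, 0.2, -0.3, 11.5, 0, 0, 0, 0.6, 0.2, -0.3, 11.5, 0, 0, 0]}}

```text
time: 3.2
tcp_pos: [0.5572, -0.1353, 0.0161]
eef_rot: [0.0, 1.0, -0.0, 0.001]
force: [-0.5, -0.3, -0.3]
grip_width: 0.812
gripper_force: 0.0
```

Request:
{"name": "servo_tool", "arguments": {"series": [0.3, 0, 0, 0, 0, 0, 0, 0, 0, 0, 0, 0, 0, 0, 0, 0, 0, 0, 0, 0, 0, 0, 0, 0, 0, 0, 0, 0, 0, 0, 0, 0, 0, 0, 0, 0, 0, 0, 0, 0, 0, 0, 0, 0, 0, 0, 0, 0, 0, 0, 0, 0, 0, 0, 0, 0]}}

```text
time: 4.2
tcp_pos: [0.5569, -0.1352, 0.0156]
eef_rot: [0.0, 1.0, -0.0, 0.0]
force: [-1.9, 0.3, 5.5]
grip_width: 0.266
gripper_force: 38.9
```

```bash
python3 - <<'E'
from h import *
go([.557,-.136,.13],0)
P=pose(); im=vision.camera("wrist"); cv2.imwrite("pics/w2.png",im[:,:,::-1])
print(project("wrist",(.557,-.136,.044),P))
E
```

```text
now [ 0.5569 -0.1352  0.0156] yaw -0.0 shift cm [ 1.000e-02  8.000e-02 -1.144e+01] turn [ 0. -0. -0.]
[325.48042548 292.59410443]
```

View pics/w2.png

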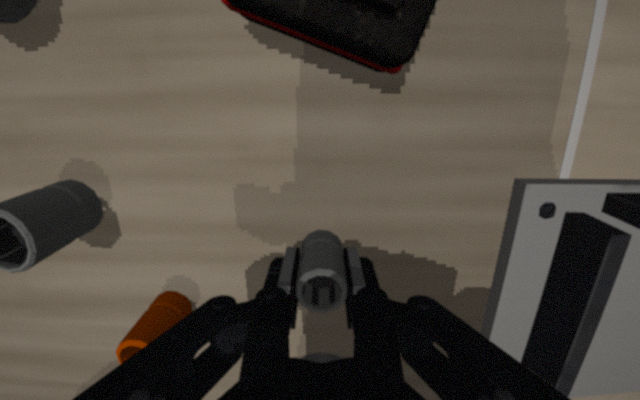

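Socket_a is held: opening 0.266, top at (323,290), close to the prediction. I'll lift it and carry it towards module_a.

Request:
{"name": "servo_tool", "arguments": {"series": [0, 0, 0, -2, 0, 0, 0, 0, 0, 0, -6, 0, 0, 0, 0, 0, -0.5, -10, 0, 0, 0, 0, 0, -3.5, -12, 0, 0, 0, 0, 0.3, -8, -12, 0, 0, 0, 0, 0.6, -13, -12, 0, 0, 0, 0, 1, -18, -12, 0, 0, 0, 0, 1.2, -23, -12, 0, 0, 0]}}

```text
time: 5.25
tcp_pos: [0.5689, 0.0964, 0.1367]
eef_rot: [-0.0, 1.0, -0.0, 0.001]
force: [0.7, 0.7, -0.6]
grip_width: 0.266
gripper_force: 39.4
```

Request:
{"name": "servo_tool", "arguments": {"series": [0, 0.2, -5, 0, 0, 0, 0, 0, 0.4, -10, 0, 0, 0, 0, 0, 0.6, -15, 0, 0, 0, 0, 0, 0.7, -19, 0, 0, 0, 0, 0, 0.8, -21.5, 0, 0, 0, 0, 0, 0.8, -22.5, 0, 0, 0, 0, 0, 0.8, -22.7, 0, 0, 0, 0, 0, 0.8, -22.7, 0, 0, 0, 0]}}

```text
time: 6.25
tcp_pos: [0.5773, 0.3203, 0.1354]
eef_rot: [0.0, 1.0, -0.001, 0.0]
force: [-0.2, -1.0, -1.1]
grip_width: 0.267
gripper_force: 39.4
```

```bash
cat >>h.py <<'E'
MOD=dict(a=(.577,.322),b=(.441,.1945),c=(.433,.325),d=(.569,.2005))
def look(name):
    P=pose(); im=vision.camera("wrist"); cv2.imwrite(f"pics/{name}.png",im[:,:,::-1])
    h=cv2.cvtColor(im,cv2.COLOR_RGB2HSV); print("tcp",P[0].round(4))
    m=cv2.inRange(h,(5,90,60),(25,255,255))
    for k in cv2.findContours(m,cv2.RETR_EXTERNAL,cv2.CHAIN_APPROX_NONE)[0]:
        if cv2.contourArea(k)>300:
            (u,v),wh,_=cv2.fitEllipse(k); print("cork",round(u),round(v),np.round(wh),ray("wrist",(u,v),.006,P).round(4))
    for n,(x,y) in MOD.items(): print(n,project("wrist",(x,y,.006),P).round(0),end=" ")
    print()
E
python3 - <<'E'
from h import *
look("w3"); go([.577,.322,.03],0)
E
```

```text
tcp [0.5773 0.3203 0.1354]
cork 318 321 [29. 51.] [0.4257 0.3254 0.006 ]
cork 591 328 [61. 78.] [0.4053 0.0011 0.006 ]
cork 320 188 [39. 42.] [0.5783 0.322  0.006 ]
cork 450 196 [59. 71.] [0.5702 0.1987 0.006 ]
cork 1 28 [49. 71.] [0.7234 0.5954 0.006 ]
a [320. 190.] b [437. 308.] c [318. 315.] d [448. 198.] 
now [0.5773 0.3203 0.1354] yaw -0.002 shift cm [-0.03 -0.18 10.54] turn [ 0.001 -0.    -0.002]
```

View pics/w3.png

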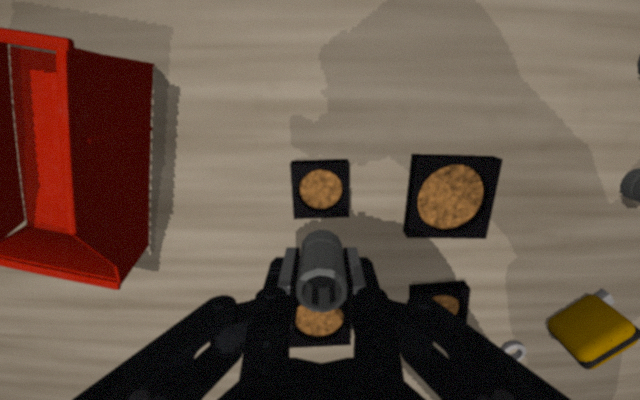

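The wrist view agrees: well a's cork is at (320,188), and the corks match my map to 1–2 mm. I'll lower socket_a.

Request:
{"name": "servo_tool", "arguments": {"series": [0, 0.05, -0.1, 2.5, 0, 0, 0, 0, 0.05, -0.15, 5, 0, 0, 0, 0, 0.05, -0.15, 7.5, 0, 0, 0, 0, 0.05, -0.15, 9.5, 0, 0, 0, 0, 0.05, -0.15, 10.7, 0, 0, 0, 0, 0.05, -0.15, 11.2, 0, 0, 0, 0, 0.05, -0.15, 11.3, 0, 0, 0, 0, 0.05, -0.15, 11.3, 0, 0, 0]}}

```text
time: 7.3
tcp_pos: [0.5777, 0.3235, 0.0229]
eef_rot: [-0.0, 1.0, -0.0, 0.0]
force: [0.1, 0.7, -0.5]
grip_width: 0.267
gripper_force: 39.4
```

Request:
{"name": "servo_tool", "arguments": {"series": [0.3, 0, 0, 0, 0, 0, 0, 0.4, 0, 0, 0, 0, 0, 0, 0.5, 0, 0, 0, 0, 0, 0, 0.6, 0, 0, 0, 0, 0, 0, 0.6, 0, 0, -2, 0, 0, 0, 0.6, 0, 0, -5, 0, 0, 0, 0.6, 0, 0, -8, 0, 0, 0, 0.8, 0, 0, -11, 0, 0, 0]}}

```text
time: 8.3
tcp_pos: [0.5776, 0.3233, 0.1349]
eef_rot: [-0.0, 1.0, -0.0, 0.0]
force: [-0.2, -0.5, 0.2]
grip_width: 0.789
gripper_force: 0.0
```

```bash
python3 - <<'E'
from h import *
look("w4"); go([.5825,.006,.13],0)
P=pose();print(project("wrist",(.577,.322,.05),P))
E
```

```text
tcp [0.5776 0.3233 0.1349]
cork 320 318 [36. 49.] [0.4301 0.3254 0.006 ]
cork 594 329 [61. 78.] [0.4052 0.0007 0.006 ]
cork 324 188 [35. 40.] [0.5792 0.3217 0.006 ]
cork 454 197 [58. 71.] [0.5703 0.1985 0.006 ]
a [324. 190.] b [440. 309.] c [321. 316.] d [451. 198.] 
now [0.579  0.3242 0.1389] yaw -0.001 shift cm [ 0.36 31.82  0.79] turn [-0.003 -0.005 -0.001]
[325.58524905 207.0150691 ]
```

View pics/w4.png

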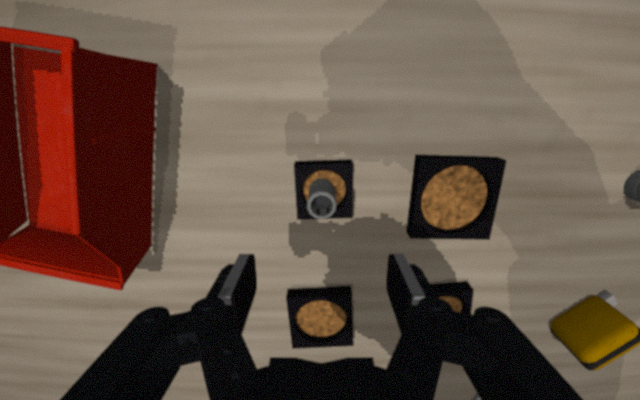

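Socket_a stands in its well, top at (321,206), about 3 mm off centre. Next is socket_b.

Request:
{"name": "servo_tool", "arguments": {"series": [1, 0, 2.5, 0, 0, 0, 0, 1, 0.1, 7.5, 0, 0, 0, 0, 1, 0.2, 12.5, 0, 0, 0, 0, 1, 0.3, 17.5, 0, 0, 0, 0, 1, 0.4, 22.5, 0, 0, 0, 0, 1, 0.4, 27.5, 0, 0, 0, 0, 1, 0.4, 31, 0, 0, 0, 0, 1, 0.4, 31.8, 0, 0, 0, 0]}}

```text
time: 9.35
tcp_pos: [0.5809, 0.0016, 0.1329]
eef_rot: [0.001, 1.0, -0.002, 0.0]
force: [0.2, 1.4, -1.3]
grip_width: 1.0
gripper_force: 0.0
```

```bash
python3 - <<'E'
from h import *
P=pose(); im=vision.camera("wrist"); print(P[0])
for X in [(.5825,.006,.048),(.698,.018,.052)]:
    u=project("wrist",X,P); print(u.round(1)); cv2.circle(im,tuple(int(round(q)) for q in u),2,(255,0,0),1)
cv2.imwrite("pics/w5.png",im[:,:,::-1]); go([.5825,.006,.018],0)
E
```

```text
[0.58088325 0.00164806 0.13286322]
[316.9 204. ]
[297.3  43.5]
now [0.581  0.0023 0.1328] yaw -0.003 shift cm [ 0.14 -0.38 11.48] turn [ 0.001 -0.    -0.003]
```

View pics/w5.png

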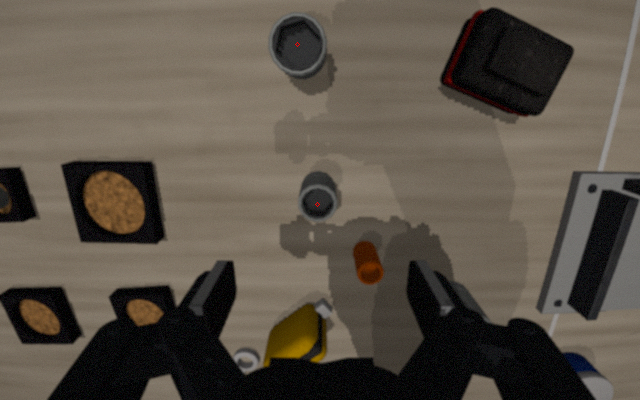

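Sockets b at (318,203) and c at (299,44) are on their predictions. The small remaining y error looks like settling. I'll go down on b.

Request:
{"name": "servo_tool", "arguments": {"series": [1, 0, 0, 2, 0, 0, 0, 1, 0, 0, 4.5, 0, 0, 0, 1, 0, 0, 7, 0, 0, 0, 1, 0, 0, 9.5, 0, 0, 0, 1, 0, 0, 11, 0, 0, 0, 1, 0, 0, 11.5, 0, 0, 0, 1, 0, 0, 11.5, 0, 0, 0, 0.6, 0, 0, 11.5, 0, 0, 0]}}

```text
time: 10.4
tcp_pos: [0.5818, 0.0053, 0.0181]
eef_rot: [-0.0, 1.0, -0.0, 0.001]
force: [-0.8, -0.6, 0.2]
grip_width: 0.815
gripper_force: 0.0
```

Request:
{"name": "servo_tool", "arguments": {"series": [0.3, 0, 0, 0, 0, 0, 0, 0, 0, 0, 0, 0, 0, 0, 0, 0, 0, 0, 0, 0, 0, 0, 0, 0, 0, 0, 0, 0, 0, 0, 0, 0, 0, 0, 0, 0, 0, 0, 0, 0, 0, 0, 0, 0, 0, 0, 0, 0, 0, 0, 0, 0, 0, 0, 0, 0]}}

```text
time: 11.4
tcp_pos: [0.5815, 0.0053, 0.0178]
eef_rot: [-0.0, 1.0, -0.0, 0.0]
force: [-1.6, 1.0, 6.8]
grip_width: 0.362
gripper_force: 39.1
```

```bash
python3 - <<'E'
from h import *
go([.441,.1945,.13],0); print(r.get_obs()["force"])
E
```

```text
now [0.5815 0.0053 0.0178] yaw -0.0 shift cm [-14.05 -18.92 -11.23] turn [-0. -0. -0.]
[-1.57716344  1.0432482   6.81334727]
```

Request:
{"name": "servo_tool", "arguments": {"series": [0, 0, 0, -2, 0, 0, 0, 0, 0, 0, -6, 0, 0, 0, 0, -0.5, -1, -10, 0, 0, 0, 0, -3, -4, -11.7, 0, 0, 0, 0, -6, -8, -11.7, 0, 0, 0, 0, -9, -12, -11.7, 0, 0, 0, 0, -12, -16, -11.7, 0, 0, 0, 0, -13.5, -18, -11.7, 0, 0, 0]}}

```text
time: 12.4
tcp_pos: [0.4449, 0.1873, 0.1356]
eef_rot: [-0.0, 1.0, 0.001, 0.0]
force: [-0.4, -1.1, -1.9]
grip_width: 0.364
gripper_force: 39.9
```

Request:
{"name": "servo_tool", "arguments": {"series": [0, -0.6, -1, 0, 0, 0, 0, 0, -0.6, -1, 0, 0, 0, 0, 0, -0.6, -1, 0, 0, 0, 0, 0, -0.6, -1, 3, 0, 0, 0, 0, -0.6, -1, 6, 0, 0, 0, 0, -0.6, -1, 8, 0, 0, 0, 0, -0.6, -1, 8, 0, 0, 0, 0, -0.6, -1, 8, 0, 0, 0]}}

```text
time: 13.4
tcp_pos: [0.441, 0.195, 0.055]
eef_rot: [-0.0, 1.0, -0.001, 0.0]
force: [0.7, 0.1, -2.1]
grip_width: 0.36
gripper_force: 39.9
```

```bash
python3 - <<'E'
from h import *
go([.441,.1945,.0243],0); o=r.get_obs(); print(o["force"],o["grip_width"])
E
```

```text
now [0.441 0.195 0.055] yaw -0.001 shift cm [0.   0.05 3.07] turn [-0.    -0.001 -0.001]
[ 0.70835315  0.06431121 -2.05528357] 0.35983533196012174
```

Request:
{"name": "servo_tool", "arguments": {"series": [0, 0, 0.05, 1.2, 0, 0, 0, 0, 0, 0.05, 2.4, 0, 0, 0, 0, 0, 0.05, 2.9, 0, 0, 0, 0, 0, 0.05, 3.05, 0, 0, 0, 0, 0, 0.05, 3.05, 0, 0, 0, 0, 0, 0.05, 3.05, 0, 0, 0, 0.4, 0, 0.05, 3.05, 0, 0, 0, 0.5, 0, 0.05, 3.05, 0, 0, 0]}}

```text
time: 14.4
tcp_pos: [0.4404, 0.1949, 0.0239]
eef_rot: [-0.0, 1.0, -0.0, 0.0]
force: [0.2, -0.2, -0.5]
grip_width: 0.499
gripper_force: 0.0
```

Request:
{"name": "servo_tool", "arguments": {"series": [0.6, 0, 0, 0, 0, 0, 0, 0.7, 0, 0, 0, 0, 0, 0, 0.7, 0, 0, -2, 0, 0, 0, 0.7, 0, 0, -5, 0, 0, 0, 0.7, 0, 0, -8, 0, 0, 0, 0.8, 0.5, 1, -10.5, 0, 0, 0, 1, 4, 2.5, -10.5, 0, 0, 0, 1, 8, 5, -10.5, 0, 0, 0]}}

```text
time: 15.4
tcp_pos: [0.5212, 0.1451, 0.1294]
eef_rot: [-0.0, 1.0, 0.001, 0.0]
force: [0.6, 0.1, -0.7]
grip_width: 0.997
gripper_force: 0.0
```

```bash
python3 - <<'E'
from h import *
go([.698,.018,.12],0)
E
```

```text
now [0.5212 0.1451 0.1294] yaw 0.002 shift cm [17.66 12.74  0.95] turn [-0.001 -0.001  0.002]
```

Request:
{"name": "servo_tool", "arguments": {"series": [1, 4, 3, 0, 0, 0, 0, 1, 8, 6, 0, 0, 0, 0, 1, 12, 9, 0, 0, 0, 0, 1, 15, 11, 0, 0, 0, 0, 1, 17.2, 12.5, 0, 0, 0, 0, 1, 17.7, 12.8, 0, 0, 0, 0, 1, 17.7, 12.8, 1, 0, 0, 0, 1, 17.7, 12.8, 1, 0, 0, 0]}}

```text
time: 16.4
tcp_pos: [0.6961, 0.0176, 0.1177]
eef_rot: [-0.0, 1.0, 0.0, -0.001]
force: [0.3, 0.2, 0.7]
grip_width: 1.002
gripper_force: 0.0
```

```bash
python3 - <<'E'
from h import *
P=pose(); im=vision.camera("wrist"); print(P[0])
for X in [(.698,.018,.052)]:
    u=project("wrist",X,P); print(u.round(1)); cv2.circle(im,tuple(int(round(q)) for q in u),2,(255,0,0),1)
cv2.imwrite("pics/w6.png",im[:,:,::-1]); go([.698,.018,.018],0)
E
```

```text
[0.69609362 0.01764301 0.11768948]
[322.2 212.2]
now [0.6964 0.0176 0.1183] yaw 0.001 shift cm [ 0.17 -0.04 10.03] turn [-0.     0.001  0.001]
```

View pics/w6.png

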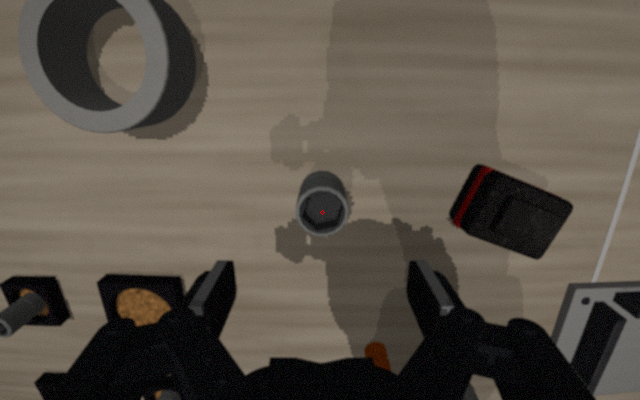

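Socket_c's top is at (323,211), right on its prediction, and the battery and bowl are clear of the fingers.

Request:
{"name": "servo_tool", "arguments": {"series": [1, 0.1, 0, 2, 0, 0, 0, 1, 0.15, 0, 4.5, 0, 0, 0, 1, 0.15, 0, 7, 0, 0, 0, 1, 0.15, 0, 9, 0, 0, 0, 1, 0.15, 0, 9.8, 0, 0, 0, 1, 0.15, 0, 10, 0, 0, 0, 0.6, 0.15, 0, 10, 0, 0, 0, 0.4, 0.15, 0, 10, 0, 0, 0]}}

```text
time: 17.45
tcp_pos: [0.6992, 0.0167, 0.0196]
eef_rot: [-0.0, 1.0, -0.0, 0.001]
force: [0.7, -0.9, 0.2]
grip_width: 0.606
gripper_force: 0.0
```

Request:
{"name": "servo_tool", "arguments": {"series": [0, 0, 0, 0, 0, 0, 0, 0, 0, 0, 0, 0, 0, 0, 0, 0, 0, 0, 0, 0, 0, 0, 0, 0, 0, 0, 0, 0, 0, 0, 0, 0, 0, 0, 0, 0, 0, 0, 0, 0, 0, 0, 0, 0, 0, 0, 0, 0, 0, 0, 0, 0, 0, 0, 0, 0], "grip_force": 50}}

```text
time: 18.45
tcp_pos: [0.6992, 0.0168, 0.0197]
eef_rot: [-0.0, 1.0, -0.0, 0.0]
force: [-2.2, -0.3, 5.9]
grip_width: 0.453
gripper_force: 49.8
```

```bash
python3 - <<'E'
from h import *
go([.431,.325,.13],0)
E
```

```text
now [0.6992 0.0168 0.0197] yaw -0.0 shift cm [-26.81 -30.82 -11.06] turn [-0.    -0.001 -0.   ]
```

Request:
{"name": "servo_tool", "arguments": {"series": [0, 0, 0, -2, 0, 0, 0, 0, 0, 0, -6, 0, 0, 0, 0, -0.5, -0.6, -10, 0, 0, 0, 0, -3, -3.5, -11.5, 0, 0, 0, 0, -6.5, -7.5, -11.5, 0, 0, 0, 0, -10, -11.5, -11.5, 0, 0, 0, 0, -13.5, -15.5, -11.5, 0, 0, 0, 0, -17, -19.5, -11.5, 0, 0, 0]}}

```text
time: 19.45
tcp_pos: [0.5279, 0.213, 0.1353]
eef_rot: [-0.0, 1.0, -0.0, 0.001]
force: [1.1, 1.1, -2.0]
grip_width: 0.455
gripper_force: 50.6
```

Request:
{"name": "servo_tool", "arguments": {"series": [0, -3.5, -4, 0, 0, 0, 0, 0, -6.5, -7.5, 0, 0, 0, 0, 0, -9, -10.5, 0, 0, 0, 0, 0, -9.8, -11.3, 0, 0, 0, 0, 0, -9.8, -11.3, 0, 0, 0, 0, 0, -9.8, -11.3, 3, 0, 0, 0, 0, -9.8, -11.3, 6, 0, 0, 0, 0, -9.8, -11.3, 7.5, 0, 0, 0]}}

```text
time: 20.45
tcp_pos: [0.4315, 0.3234, 0.0579]
eef_rot: [0.001, 1.0, -0.001, -0.0]
force: [0.2, 0.3, -1.6]
grip_width: 0.452
gripper_force: 50.7
```

```bash
python3 - <<'E'
from h import *
go([.432,.325,.0262],0); print(r.get_obs()["grip_width"])
E
```

```text
now [0.4315 0.3234 0.0579] yaw -0.002 shift cm [ 0.05 -0.17  3.17] turn [ 0.001  0.001 -0.002]
0.452451997661835
```

Request:
{"name": "servo_tool", "arguments": {"series": [0, 0.05, -0.1, 1.2, 0, 0, 0, 0, 0.05, -0.1, 2.4, 0, 0, 0, 0, 0.05, -0.1, 3, 0, 0, 0, 0, 0.05, -0.1, 3.15, 0, 0, 0, 0, 0.05, -0.1, 3.15, 0, 0, 0, 0, 0.05, -0.1, 3.15, 0, 0, 0, 0.5, 0.05, -0.1, 3.15, 0, 0, 0, 0.6, 0.05, -0.1, 3.15, 0, 0, 0]}}

```text
time: 21.45
tcp_pos: [0.4315, 0.326, 0.0275]
eef_rot: [-0.0, 1.0, -0.0, 0.0]
force: [-0.2, -0.3, -0.2]
grip_width: 0.606
gripper_force: 0.0
```

Request:
{"name": "servo_tool", "arguments": {"series": [0.7, 0, 0, 0, 0, 0, 0, 0.75, 0, 0, 0, 0, 0, 0, 0.75, 0, 0, -2, 0, 0, 0, 0.75, 0, 0, -5, 0, 0, 0, 0.75, 0, 0, -8, 0, 0, 0, 0.8, 0, 1, -10, 0, 0, 0, 1, 0.5, 5, -10, 0, 0, 0, 1, 1, 10, -10, 0, 0, 0]}}

```text
time: 22.45
tcp_pos: [0.4414, 0.2254, 0.1276]
eef_rot: [-0.0, 1.0, 0.001, 0.0]
force: [0.3, -0.3, 0.4]
grip_width: 0.996
gripper_force: 0.0
```

```bash
python3 - <<'E'
from h import *
go([.454,-.1335,.125],0)
E
```

```text
now [0.4414 0.2254 0.1276] yaw 0.001 shift cm [ 1.21 35.89  0.24] turn [-0.001 -0.001  0.001]
```

Request:
{"name": "servo_tool", "arguments": {"series": [1, 0.2, 4, 0, 0, 0, 0, 1, 0.4, 9, 0, 0, 0, 0, 1, 0.6, 14, 0, 0, 0, 0, 1, 0.8, 19, 0, 0, 0, 0, 1, 1, 24, 0, 0, 0, 0, 1, 1.2, 29, 0, 0, 0, 0, 1, 1.2, 33.5, 0, 0, 0, 0, 1, 1.2, 35.9, 0, 0, 0, 0]}}

```text
time: 23.45
tcp_pos: [0.4529, -0.1356, 0.1274]
eef_rot: [0.0, 1.0, -0.001, 0.0]
force: [0.7, -0.3, -0.7]
grip_width: 0.999
gripper_force: 0.0
```

```bash
python3 - <<'E'
from h import *
P=pose(); im=vision.camera("wrist"); print(P[0])
for X in [(.454,-.1335,.056)]:
    u=project("wrist",X,P); print(u.round(1)); cv2.circle(im,tuple(int(round(q)) for q in u),2,(255,0,0),1)
cv2.imwrite("pics/w7.png",im[:,:,::-1]); go([.454,-.1335,.018],0)
E
```

```text
[ 0.45288251 -0.13563693  0.12735167]
[319.7 210.6]
now [ 0.4528 -0.1378  0.1274] yaw -0.004 shift cm [ 0.12 -0.45 10.93] turn [ 0.001 -0.    -0.004]
```

View pics/w7.png

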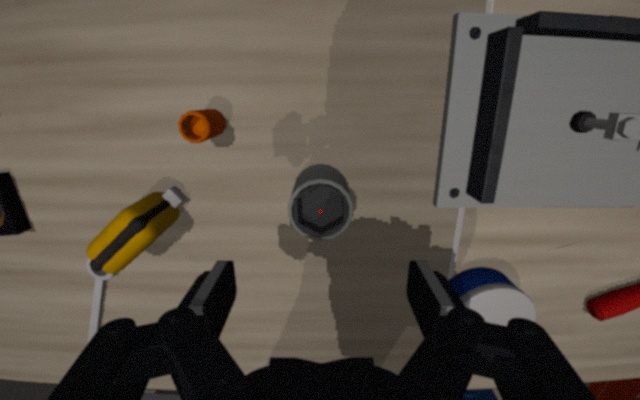

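Socket_d's top is at (321,208), on its prediction. The can and the tray on the right are clear of the fingers.

Request:
{"name": "servo_tool", "arguments": {"series": [1, 0.1, -0.1, 0, 0, 0, 0, 1, 0.2, -0.1, 2.5, 0, 0, 0, 1, 0.2, -0.1, 5, 0, 0, 0, 1, 0.2, -0.1, 7.5, 0, 0, 0, 1, 0.2, -0.1, 9.8, 0, 0, 0, 1, 0.2, -0.1, 10.9, 0, 0, 0, 1, 0.2, -0.1, 10.9, 0, 0, 0, 0.75, 0.2, -0.1, 10.9, 0, 0, 0]}}

```text
time: 24.5
tcp_pos: [0.4557, -0.1321, 0.019]
eef_rot: [0.0, 1.0, -0.0, 0.0]
force: [-0.6, -0.0, -0.1]
grip_width: 0.818
gripper_force: 0.0
```

Request:
{"name": "servo_tool", "arguments": {"series": [0.5, 0, 0, 0, 0, 0, 0, 0, 0, 0, 0, 0, 0, 0, 0, 0, 0, 0, 0, 0, 0, 0, 0, 0, 0, 0, 0, 0, 0, 0, 0, 0, 0, 0, 0, 0, 0, 0, 0, 0, 0, 0, 0, 0, 0, 0, 0, 0, 0, 0, 0, 0, 0, 0, 0, 0], "grip_force": 60}}

```text
time: 25.5
tcp_pos: [0.4557, -0.1324, 0.0193]
eef_rot: [0.0, 1.0, -0.0, 0.001]
force: [-2.9, 0.1, 15.2]
grip_width: 0.573
gripper_force: 59.6
```

```bash
python3 - <<'E'
from h import *
go([.5695,.20,.13],0)
E
```

```text
now [ 0.4557 -0.1324  0.0193] yaw -0.0 shift cm [ 11.38 -33.24 -11.07] turn [ 0.    -0.001 -0.   ]
```

Request:
{"name": "servo_tool", "arguments": {"series": [0, 0, 0, -2, 0, 0, 0, 0, 0, 0, -5, 0, 0, 0, 0, 0, -0.5, -9, 0, 0, 0, 0, 1, -3.5, -11.5, 0, 0, 0, 0, 2.5, -8, -11.5, 0, 0, 0, 0, 4.2, -13, -11.5, 0, 0, 0, 0, 6, -18, -11.5, 0, 0, 0, 0, 8, -23, -11.5, 0, 0, 0]}}

```text
time: 26.5
tcp_pos: [0.5355, 0.0993, 0.1337]
eef_rot: [0.0, 1.0, -0.0, 0.0]
force: [1.3, -1.1, -3.5]
grip_width: 0.572
gripper_force: 63.1
```

Request:
{"name": "servo_tool", "arguments": {"series": [0, 1.5, -4.5, 0, 0, 0, 0, 0, 2.8, -8, 0, 0, 0, 0, 0, 3.3, -10, 0, 0, 0, 0, 0, 3.3, -10.2, 0, 0, 0, 0, 0, 3.3, -10.2, 0, 0, 0, 0, 0, 3.3, -10.2, 3, 0, 0, 0, 0, 3.3, -10.2, 6, 0, 0, 0, 0, 3.3, -10.2, 7.5, 0, 0, 0]}}

```text
time: 27.5
tcp_pos: [0.5678, 0.1982, 0.0571]
eef_rot: [0.001, 1.0, -0.001, -0.001]
force: [-0.4, 0.0, -3.9]
grip_width: 0.573
gripper_force: 63.2
```

```bash
python3 - <<'E'
from h import *
go([.5695,.20,.0255],0); print(r.get_obs()["grip_width"])
E
```

```text
now [0.5678 0.1982 0.0571] yaw -0.002 shift cm [ 0.18 -0.19  3.16] turn [ 0.001  0.002 -0.002]
0.572543105454461
```

Request:
{"name": "servo_tool", "arguments": {"series": [0, 0.15, -0.1, 1.2, 0, 0, 0, 0, 0.15, -0.1, 2.4, 0, 0, 0, 0, 0.15, -0.1, 3, 0, 0, 0, 0, 0.15, -0.1, 3.2, 0, 0, 0, 0, 0.15, -0.1, 3.2, 0, 0, 0, 0, 0.15, -0.1, 3.2, 0, 0, 0, 0.6, 0.15, -0.1, 3.2, 0, 0, 0, 0.7, 0.15, -0.1, 3.2, 0, 0, 0]}}

```text
time: 28.5
tcp_pos: [0.5701, 0.2009, 0.0266]
eef_rot: [-0.0, 1.0, -0.0, 0.0]
force: [-0.1, -0.4, 0.1]
grip_width: 0.702
gripper_force: 0.0
```

Request:
{"name": "servo_tool", "arguments": {"series": [0.8, 0, 0, 0, 0, 0, 0, 0.9, 0, 0, 0, 0, 0, 0, 0.9, 0, 0, -2, 0, 0, 0, 0.9, 0, 0, -5, 0, 0, 0, 0.9, 0, 0, -8, 0, 0, 0, 0.9, 0, 0, -12, 0, 0, 0, 0.9, -2, 0, -17, 0, 0, 0, 0.9, -4, -2, -20, 0, 0, 0]}}

```text
time: 29.5
tcp_pos: [0.53, 0.2198, 0.2301]
eef_rot: [-0.0, 1.0, -0.001, 0.001]
force: [-0.1, 0.7, 0.2]
grip_width: 0.901
gripper_force: 0.0
```

Request:
{"name": "servo_tool", "arguments": {"series": [0.9, -1, 0, 0, 0, 0, 0, 0.9, -2, 0, 0, 0, 0, 0, 0.9, -3, 0, 0, 0, 0, 0, 0.9, -3, 0, 0, 0, 0, 0, 0.9, -3, 0, 0, 0, 0, 0, 0.9, -3, 0, 0, 0, 0, 0, 0.9, -3, 0, 0, 0, 0, 0, 0.9, -3, 0, 0, 0, 0, 0]}}

```text
time: 30.5
tcp_pos: [0.4999, 0.2208, 0.2263]
eef_rot: [-0.0, 1.0, -0.0, -0.0]
force: [0.4, 1.0, 0.3]
grip_width: 0.9
gripper_force: 0.0
```

```bash
python3 - <<'E'
from h import *
P=pose(); print(P[0]); im=vision.camera("wrist")
for n,z in zip("abcd",(.05,.054,.058,.062)):
    u=project("wrist",(*MOD[n],z),P); print(n,u.round(1)); cv2.circle(im,tuple(int(round(q)) for q in u),2,(255,0,0),1)
cv2.imwrite("pics/w8.png",im[:,:,::-1])
t=vision.camera("top")[110:270,200:440,::-1]; cv2.imwrite("pics/t2.png",cv2.resize(t,None,fx=3.3,fy=3.3,interpolation=cv2.INTER_CUBIC))
E
```

```text
[0.49994199 0.22075546 0.22626708]
a [221.9 103.1]
b [345.3 228.2]
c [230.3 236.1]
d [343.  111.2]
```

View pics/w8.png

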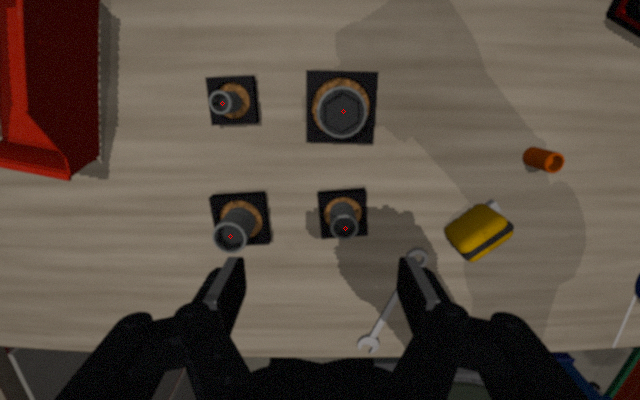

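View pics/t2.png

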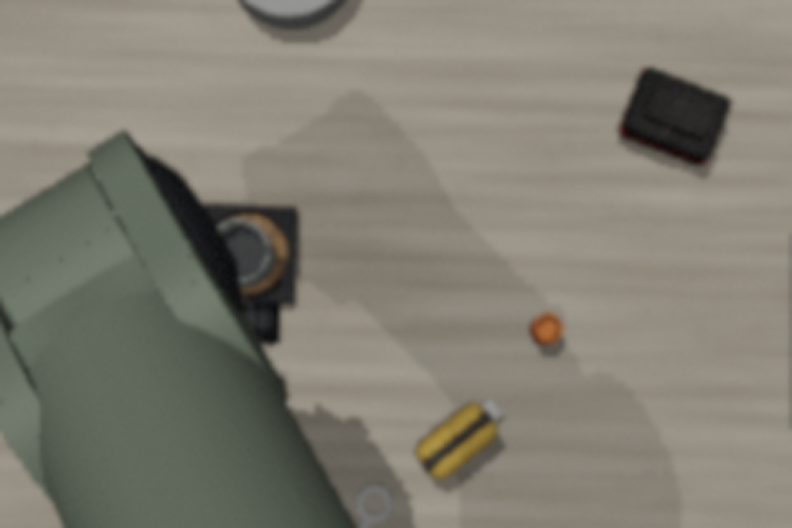

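The wrist view shows all four tops within 1–2 px of the well centres: a (221,102), b (345,229), c (231,237), d (342,112). All stand upright, and the battery and tape haven't moved. I'll hand in.

```bash
python3 -c "
from h import *
print(order.hand_in())"
```

```text
the job is handed in; nothing more can be done
None
```

All four sockets stand upright in their own modules, their tops within about 3 mm of the well centres in the last wrist picture. The battery, tape measure and orange look-alike were not disturbed, and the job was handed in at about 31 s of the 128 s; the hand-in returned no verdict.

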